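# Lock the trimming stand and chuck a specimen disc

## Task

Set up the resin sample for trimming: first slide the stand's index bolt fully home into the notched plate so that the spindle cannot turn, then take the specimen disc that carries the resin block from its holder by the disc and lower its stem into the open chuck until the disc sits flat on the chuck's nose. Finally turn the knurled chuck sleeve clockwise (seen from above) until the three jaws grip the stem firmly, and let go. Do not touch the resin block, and leave the bare disc and the small things nearby where they are.

Things in the scene. Friction and masses are not known exactly. Their poses are not given: they have to be found in the camera images.
- stand: grey trimming stand, fixed to the worktop; base plate 110 x 212 mm, 12 mm high. Origin on the vertical spindle axis at worktop height; its own +y points from the spindle along the bolt. Two aluminium bolt guides (30 mm wide, 12 mm thick, 46 mm high) stand 63 and 130 mm from the axis along +y. On the spindle: index plate, chuck sleeve and chuck nose, one above the other
- bolt (a joint): travel of the index bolt toward the spindle, m: near 0 = withdrawn (as it starts), 0.020 = fully home, its nose 17 mm deep in a notch. It slides along the stand's -y direction with about 1.5 N of friction and stays where it is left. A notch is in line with it at the start
- bolt_knob (a point): middle of the upright black knob on the bolt (15 mm across, from 50 to 74 mm high; this point 62 mm high); the knob moves with the bolt, between the two guides
- spindle (a joint): angle of the spindle in the stand, rad, positive clockwise from above; 0 = a notch in line with the bolt. Its steel index plate is 96 mm across, 30 to 40 mm high, with eight rim notches 13 mm wide and 20 mm deep. While the bolt is withdrawn the spindle turns freely, and turning the sleeve only spins the spindle
- sleeve (a joint): angle of the chuck sleeve on the spindle, rad, positive clockwise from above: 0 (jaws open, 19 mm between them) to 3.0; each radian closes every jaw by 1.75 mm. The jaws meet a 12 mm stem at about 2.0; from there it gets stiff, and at 2.4 or more the grip is firm. It keeps its place when let go (friction 0.12 N m)
- sleeve_grip (a point): point on the chuck's axis, 67 mm high, in the dark knurled sleeve (54 mm across, 49 to 80 mm high). The sleeve is taken from above with the fingers on either side of the disc; the fingertips must stay above the index plate (40 mm high)
- chuck_face (a point): centre of the flat top of the steel chuck nose (28 mm across, 92 mm high), on which the disc's underside rests. Its z points up; the bore below is 22 mm wide, with the three jaws in it, and over 40 mm deep
- jaw1: dark steel chuck jaw, one of three at 120 degrees in the nose, 6.5 mm wide and 25 mm tall; origin on the spindle axis at worktop height moved by the jaw's travel
- jaw2: second jaw, the same
- jaw3: third jaw, the same
- disc_block: white plastic holder for specimen discs, 54 x 180 x 26 mm, fixed; origin under its centre, long side along its y. Three holes 13.5 mm wide and 20 mm deep in a row, at y = -60, 0 and +60 mm; the discs stand in the outer two
- sample_disc: the specimen disc to mount: aluminium disc 31 mm across and 10 mm thick with a steel stem (12 mm across, 28 mm long) below it and the amber resin block on it; 73 g. Origin at the centre of the disc's underside, z up, stem along -z. In its holder the underside stands 34 mm high, 8 mm above the holder
- resin: the resin block glued on the sample disc: 15 x 13 mm, 11 mm high, trimmed to a blunt pyramid; origin under its centre. It must not be touched by the fingers
- bare_disc: a like specimen disc without a block, in the other outer hole; it stays there
- tweezers: steel tweezers 115 mm long, lying on the worktop; bystander
- weigh_boat: hexagonal white weigh boat, 72 mm, 10 mm high; bystander
- petri: petri dish 72 mm across, 14 mm high; bystander
There are look-alikes about, which are no part of the job. What is shaped like the sample_disc but purple is not meant.

How it is judged:
By the outcome, as a careful person would: the job done as asked, in the order asked, and still so for the second after the job is handed in, with the robot touching nothing.
It also fails if it takes over 64 s, if anything falls off the work surface, if the arm or the gripper's body presses on something with over 40 N, if the wrist force passes 120 N, or if a joint passes its speed limit or range.

## Robot

A 6-joint arm with a two-finger parallel gripper is mounted at the origin on a cart in front of the work surface, level with it; the furniture and walls round the work are solid. World frame = base frame: x ahead of the robot, y to its left, z up, the work surface at z = 0. Lengths are in m, angles in rad, forces in N, time in s.
With the tool pointing down it reaches from about 0.275 to 0.875 m from the base axis. Payload 12.5 kg.
Tool frame: the origin (TCP) lies on the centre line of the jaws, within the pads' length; the fingertips stand r.finger_overhang ahead of it and the grasp point (between the pads) lies 3 mm ahead of it (r.finger_overhang is the distance from the TCP to the fingertips, in m); z points along the fingers, y is the direction in which the jaws open and shut (so a half turn about z gives the same grasp; the last joint's range is limited). The gripper opens to 85 mm and grips with 20 to 120 N. Pads are 22 mm wide; open, the fingers measure 114 mm over their backs; the gripper's body (76 mm by 85 mm) begins 54 mm behind the grasp point. The pads swing forward as they close: fully open they stand 13 mm farther back than shut.
Start: joints at [-1.394, 0.351, 1.652, -0, 1.139, -0.085], TCP at [0.142, -0.531, 0.253] pointing down, gripper open.
Joint ranges: [-2.75, 2.75], [-0.79, 2.1], [0.01, 2.65], [-1.57, 4.71], [0.07, 3.14], [-2.87, 2.87]. Speed limits (rad/s): [2.22, 2.22, 2.79, 3.14, 3.14, 3.14].

## Interface

Orientations are given as a unit quaternion [x, y, z, w].
In Python, from cell import r, optics gives the robot as it stands. The module is installed in compiled form; this text tells all that it offers. Calls block until the motion is done:
- r.move_to(position, orientation): joint-space move of the TCP to a pose.
- r.move_linear(position, rot=None, vel=0.15): straight line of the TCP; rot=None keeps the orientation; vel is the mean speed in m/s.
- r.set_joints(angles): joint-space move.
- r.set_gripper(opening, squeeze=None): opening from 0.0 (shut) to 1.0 (fully open); squeeze is the grip in N (None keeps the last); returns when the fingers have stopped.
- r.sleep(seconds).
- r.inverse_kinematics(position, orientation): joint angles nearest the present ones, or None.
- optics.get_image(name): name is "scene" or "top"; returns a dict with "pixels" (384x512x3 uint8, red, green, blue), "depth" (384x512 float32, m along the optical axis (not along the pixel's ray), 0 where there is no reading), "fx", "fy", "cx", "cy" (pixels), "camera_from_world" (4x4, takes a point from world to camera coordinates). Camera axes: x right, y down, z forward; pixel columns grow to the right and rows downward; lengths in m; the calibration is good to about 2 mm. A picture is of the moment at which its call begins.
A pose or a line that the arm cannot do raises r.PlanningError and nothing moves.
- r.hand_in(): hands the job in, once; it reports no verdict.
Readings, each from a call of its own:
- r.current_t(): time.
- r.current_q(): joint angles.
- r.current_qvel(): joint speeds.
- r.current_effort(): joint torques, N m.
- r.current_tool_pos(): TCP position.
- r.current_ee_rot(): TCP orientation.
- r.current_contact_force(): force on the tool from outside, world axes, zero at the start.
- r.current_torque(): the same for the moment, N m.
- r.current_opening(): opening from 0.0 (shut) to 1.0 (fully open).
Only numpy, scipy, OpenCV 4.12 (cv2) and the standard library are available. Lean on these libraries where they do the work, as an engineer would, in place of code of your own. Each camera call takes 0.05 s, during which the arm holds its last target. There are 200 camera calls.

## Working session

There is one attempt and no reset: what is moved stays moved. The work goes in short steps, each a Python script; the robot and the scene stay as the last script left them, time stands still between calls to the robot, and variables do not carry over. Pictures are saved under pics/ and viewed, about 8 in all and at most 12, crops included, and the job is handed in when it is done.

```bash
mkdir -p pics; ls; python3 - <<'E'
from cell import r, optics
import cv2,numpy as np
for n in("scene","top"):
    d=optics.get_image(n)
    np.savez(f"{n}0.npz",**d)
    cv2.imwrite(f"pics/{n}0.png",cv2.resize(d["pixels"][:,:,::-1],(800,600),interpolation=cv2.INTER_CUBIC))
    T=np.linalg.inv(d["camera_from_world"]);print(n,d["fx"],d["cx"],d["cy"],T.round(3).tolist())
print(r.finger_overhang,r.current_t(),r.current_ee_rot())
E
```

```text
pics
scene 466.4808627207583 255.6756798184321 194.10031944613306 [[-0.668, -0.534, 0.519, -0.231], [-0.744, 0.475, -0.469, 0.811], [0.004, -0.699, -0.715, 1.079], [0.0, 0.0, 0.0, 1.0]]
top 414.8383652126699 258.390494280559 189.4904337617412 [[0.03, -0.993, 0.115, 0.363], [-0.999, -0.031, -0.009, 0.181], [0.013, -0.115, -0.993, 1.133], [0.0, 0.0, 0.0, 1.0]]
0.022 0.1 [ 9.91445657e-01  1.30519144e-01 -3.26154828e-05 -5.11308408e-04]
```

View pics/top0.png

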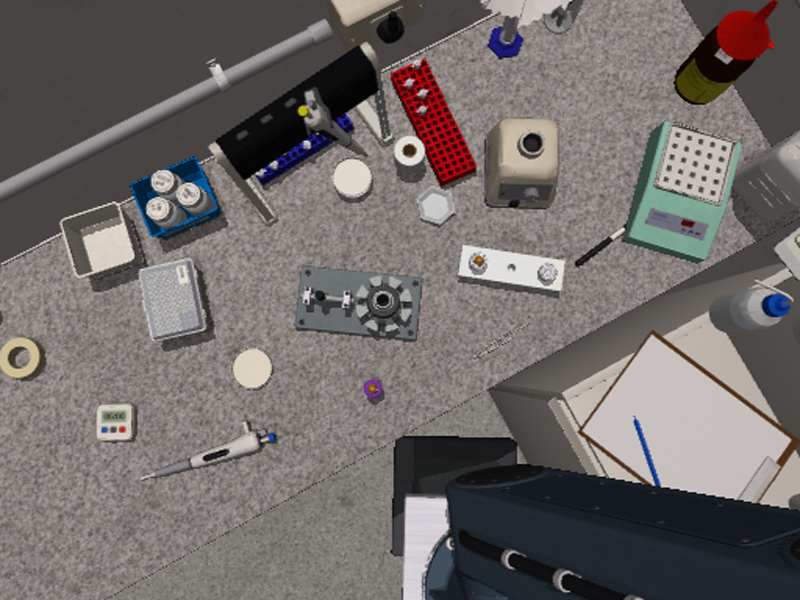

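View pics/scene0.png

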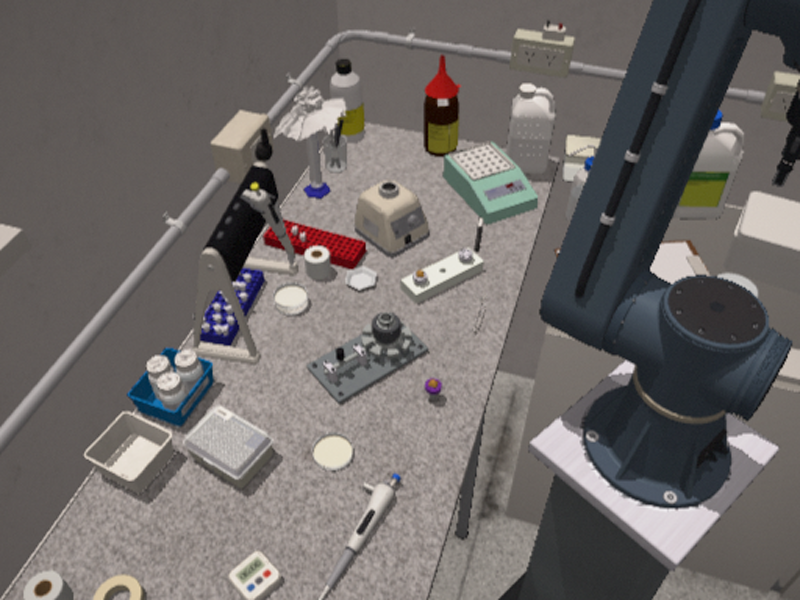

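The top view shows the stand's chuck near (383,300), the bolt knob near (320,296), the sample disc (amber) at (478,261) and the bare disc at (547,272). The purple decoy is at (373,389).

```bash
python3 - <<'E'
import cv2,numpy as np
d=np.load("top0.npz");p=d["pixels"][:,:,::-1]
cv2.imwrite("pics/c1.png",cv2.resize(p[145:225,180:370],None,fx=4.2,fy=4.2,interpolation=cv2.INTER_CUBIC))
E
```

```text
(no output)
```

View pics/c1.png

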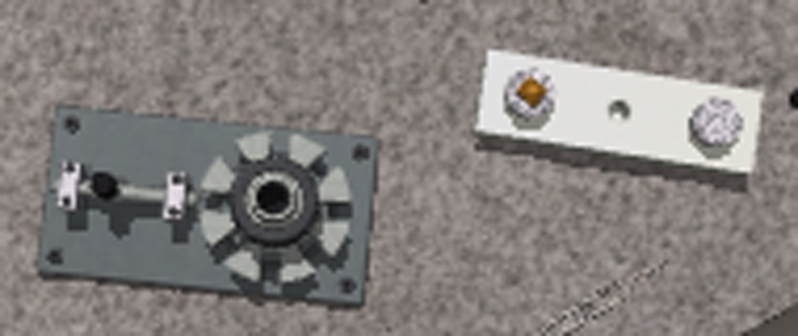

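```bash
cat > h.py <<'E'
import numpy as np, cv2
def unproj(d,u,v,z):
    T=np.linalg.inv(d["camera_from_world"]); 
    k=T[:3,:3]@np.array([(u-d["cx"])/d["fx"],(v-d["cy"])/d["fy"],1.]); o=T[:3,3]
    return (o+k*(z-o[2])/k[2])
def proj(d,P):
    c=(d["camera_from_world"]@np.append(P,1))[:3]; return np.array([d["fx"]*c[0]/c[2]+d["cx"],d["fy"]*c[1]/c[2]+d["cy"]])
E
python3 - <<'E'
from h import *
d=np.load("top0.npz"); s=np.load("scene0.npz")
f=lambda u,v,z:unproj(d,180+(u+.5)/4.2-.5,145+(v+.5)/4.2-.5,z)[:2]
pts=dict(nose=(273,198,.092),sleeve=(275,203,.08),knob=(104,184,.074),g2=(69,184,.046),g1=(176,195,.046),b=(57,106,.012),b2=(377,137,.012),b3=(362,303,.012),b4=(40,273,.012),disc=(530,95,.044),bare=(716,122,.044),hole=(619,110,.026),h1=(488,50,.026),h2=(763,91,.026),h3=(751,172,.026),h4=(476,131,.026))
W={k:f(*v) for k,v in pts.items()}
for k,v in W.items(): print(k,v.round(4))
bc=np.mean([W[k] for k in('b','b2','b3','b4')],0);hc=np.mean([W[k] for k in('h1','h2','h3','h4')],0);print("basecentre",bc,"holdercentre",hc)
ang=lambda v:np.degrees(np.arctan2(v[1],v[0]))
print("stand +y dir",ang(W['b']-W['b2']),ang(W['b4']-W['b3']),ang(W['g2']-W['nose']),"holder axis",ang(W['h1']-W['h2']),ang(W['h4']-W['h3']),ang(W['disc']-W['bare']))
print("disc mid",(W['disc']+W['bare'])/2, np.linalg.norm(W['disc']-W['bare']), np.linalg.norm(W['g2']-W['nose']))
# scene cross check: crop with predicted marks
p=s["pixels"][:,:,::-1]
c=cv2.resize(p[150:260,190:320],None,fx=5.4,fy=5.4,interpolation=cv2.INTER_CUBIC)
for k in('nose','knob','disc','bare','hole','g1','g2'):
    u,v=proj(s,np.append(W[k],pts[k][2])); cv2.drawMarker(c,(int((u-190+.5)*5.4),int((v-150+.5)*5.4)),(0,255,0),0,12,1)
cv2.imwrite("pics/c2.png",c)
E
```

```text
nose [0.4766 0.2063]
sleeve [0.4749 0.2053]
knob [0.484  0.3102]
g2 [0.4865 0.3355]
g1 [0.4816 0.2683]
b [0.5411 0.3506]
b2 [0.5274 0.142 ]
b3 [0.4193 0.1487]
b4 [0.4322 0.3562]
disc [0.5527 0.0468]
bare [ 0.5392 -0.0715]
hole [ 0.5479 -0.013 ]
h1 [0.5844 0.0723]
h2 [ 0.5633 -0.106 ]
h3 [ 0.5103 -0.0984]
h4 [0.5313 0.079 ]
basecentre [0.47998378 0.24938   ] holdercentre [ 0.54731399 -0.01328481]
stand +y dir 86.24048655027131 86.44217918740839 85.65179397570964 holder axis 83.24764752603409 83.25975955841477 83.47709932405581
disc mid [ 0.54591773 -0.01233489] 0.11909537580955033 0.12961006713285897
```

View pics/c2.png

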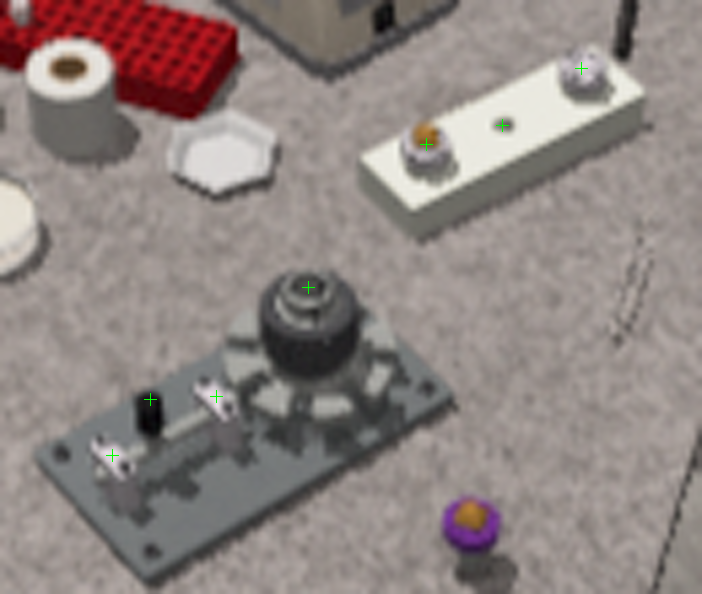

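The marks projected from the top view fall on the same features in the scene view: nose (308,287), knob (150,399), disc (426,144). Next I'll go to the bolt.

```bash
cat >> h.py <<'E'
from scipy.spatial.transform import Rotation as R
AX=np.array([.4760,.2060]); YS=np.radians(86.2); UY=np.array([np.cos(YS),np.sin(YS)])
DISC=np.array([.5533,.0465])
def down(deg):  # tool z down, jaw axis (tool y) at this world angle
    a=np.radians(deg); y=np.array([np.cos(a),np.sin(a),0]); z=np.array([0,0,-1.])
    return R.from_matrix(np.column_stack([np.cross(y,z),y,z])).as_quat()
def snap(optics,name,png,c=None,f=1.5):
    d=optics.get_image(name); p=d["pixels"][:,:,::-1]
    if c: p=p[c[1]:c[3],c[0]:c[2]]
    cv2.imwrite(png,cv2.resize(p,None,fx=f,fy=f,interpolation=cv2.INTER_CUBIC)); return d
def st(r,l=""):
    print(l,"t%.1f"%r.current_t(),"p",np.round(r.current_tool_pos(),4),"F",np.round(r.current_contact_force(),1),"M",np.round(r.current_torque(),2),"o%.3f"%r.current_opening(),"j6 %.2f"%r.current_q()[5])
E
python3 - <<'E'
from h import *
from cell import r,optics
k=AX+.104*UY; print(k)
q=down(-3.8)
r.move_to([*k,.16],q); st(r)
r.move_linear([*k,.082]); st(r)
r.set_gripper(0,20); st(r,"closed")
snap(optics,"scene","pics/k1.png",(180,180,300,280),6)
E
```

```text
[0.48289249 0.30977135]
 t3.3 p [0.4833 0.3093 0.1601] F [-1.1  0.1 -0.2] M [ 0.01  0.02 -0.02] o0.996 j6 0.56
 t4.0 p [0.4833 0.3099 0.0826] F [ 0.9  0.5 -0.9] M [0.04 0.01 0.06] o1.000 j6 0.56
closed t4.6 p [0.4823 0.3098 0.0822] F [-4.   0.3  5.5] M [-0.01  0.85  0.04] o0.163 j6 0.56
```

View pics/k1.png

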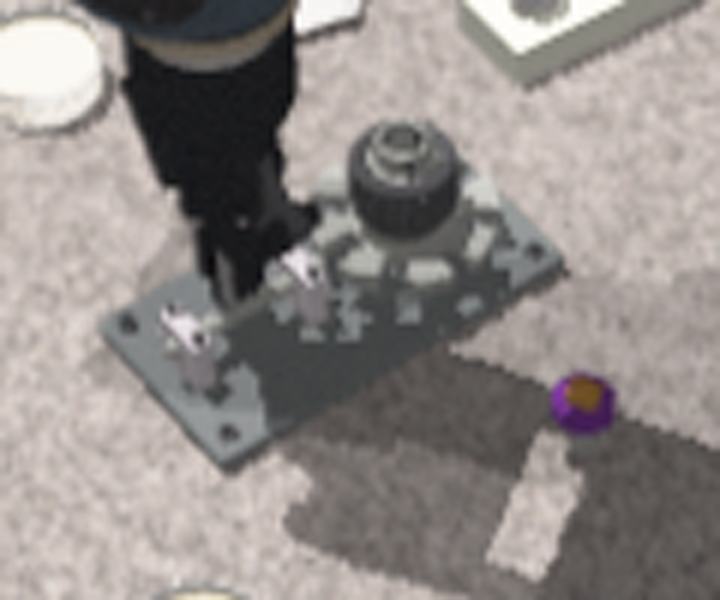

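Both fingers hold the knob (opening ≈14 mm) at pixel (240,280), between the guides. Next I'll drive the bolt home.

```bash
python3 - <<'E'
from h import *
from cell import r,optics
s=dict(np.load("scene0.npz")); k=AX+.104*UY
for z in (.047,.053,.06): print(z,((proj(s,[k[0]-.015,k[1],z])-[180,180])*6).round())
p0=np.array(r.current_tool_pos())
for d in (.012,.018,.020,.022,.024):
    r.move_linear([*(AX+(.104-d)*UY),.082],vel=.05); st(r,d)
    if r.current_contact_force()@np.append(UY,0)>12: break
print("moved",np.linalg.norm(np.array(r.current_tool_pos())-p0))
E
```

```text
0.047 [249. 316.]
0.053 [248. 308.]
0.06 [248. 299.]
0.012 t5.0 p [0.4814 0.2975 0.0822] F [-4.4 -0.9  6.1] M [-0.16  0.8  -0.01] o0.164 j6 0.54
0.018 t5.3 p [0.481  0.2921 0.0822] F [-5.4  3.9  5.7] M [0.47 0.89 0.04] o0.161 j6 0.53
0.02 t5.6 p [0.481  0.2917 0.0824] F [-5.8 14.9  2.3] M [2.46 1.03 0.05] o0.158 j6 0.53
moved 0.018092698462308588
```

```bash
python3 - <<'E'
from h import *
from cell import r,optics
r.move_linear([*(AX+(.104-.0225)*UY),.082],vel=.05); st(r)
r.set_gripper(1.0); st(r,"open")
p=r.current_tool_pos()
r.move_linear([p[0],p[1],.16])
q=down(-6.7)
r.move_to([*DISC,.14],q); st(r,"above disc")
d=snap(optics,"top","pics/t2.png",(180,145,370,225),4.2)
E
```

```text
t5.8 p [0.4809 0.2896 0.0824] F [-6.6 16.9 -0.2] M [ 2.84  0.97 -0.06] o0.163 j6 0.52
open t6.5 p [0.4814 0.2873 0.082 ] F [-0.2 -0.6  0.2] M [ 0.01 -0.03  0.03] o1.003 j6 0.52
above disc t8.2 p [0.5531 0.0474 0.1397] F [0.1 0.1 0.4] M [0.02 0.01 0.07] o0.999 j6 0.12
```

View pics/t2.png

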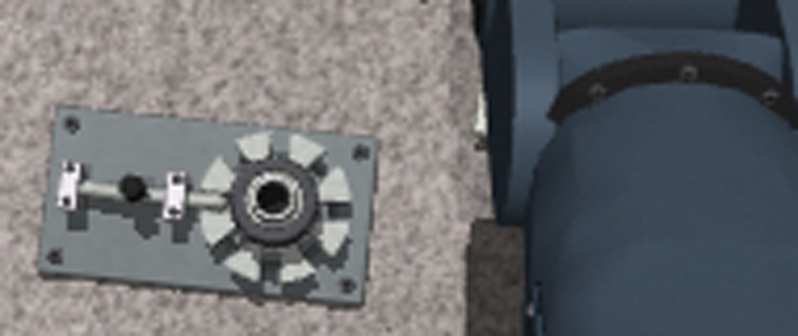

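The knob moved from (104,184) to (132,187), which is about 17 mm. That is a bit short of 20 mm, although the stop felt hard. I'll check by pushing from behind with shut fingers.

```bash
python3 - <<'E'
from h import *
from cell import r,optics
q=down(-3.8)
P=lambda d,z:[*(AX+d*UY),z]
r.move_to(P(.112,.16),q); r.set_gripper(0)
r.move_linear(P(.112,.080)); st(r,"down")
for d in (.107,.105,.104,.103,.102,.101,.100,.099,.098,.097,.096,.095):
    r.move_linear(P(d,.080),vel=.03); st(r,d)
    if r.current_contact_force()@np.append(UY,0)>22: break
E
```

```text
down t10.7 p [0.4838 0.318  0.0807] F [ 0.4 -0.7 -0.6] M [-0.01 -0.05  0.05] o0.004 j6 0.57
0.107 t11.1 p [0.4833 0.3127 0.0806] F [-0.2 -0.4 -0. ] M [ 0.02 -0.03 -0.01] o0.000 j6 0.56
0.105 t11.3 p [0.4834 0.3121 0.0806] F [-1.   9.4 -0.4] M [ 1.63  0.12 -0.01] o-0.001 j6 0.56
0.104 t11.6 p [0.4834 0.312  0.0808] F [-1.1 16.  -0.4] M [ 2.57  0.16 -0.04] o0.001 j6 0.56
0.103 t11.8 p [0.4834 0.3117 0.0809] F [-0.5 20.7 -1.9] M [ 3.54  0.24 -0.05] o-0.002 j6 0.55
0.102 t12.1 p [0.4834 0.3115 0.081 ] F [-1.7 27.2 -3.8] M [ 4.49  0.32 -0.06] o0.002 j6 0.55
```

The bolt does not move at 27 N, so it is hard against its stop. Now the disc.

```bash
python3 - <<'E'
from h import *
from cell import r,optics
p=r.current_tool_pos()
r.move_linear([*(AX+.112*UY),.081],vel=.05); r.move_linear([*(AX+.112*UY),.16]); r.set_gripper(1.0)
q=down(-6.7)
r.move_to([*DISC,.14],q)
r.move_linear([*DISC,.049]); st(r,"down")
r.set_gripper(0,40); st(r,"grip")
E
```

```text
down t15.7 p [0.5538 0.0468 0.0497] F [ 0.4 -0.3  1.2] M [ 0.02  0.02 -0.06] o1.003 j6 0.12
grip t16.3 p [0.5535 0.0465 0.0494] F [-0.6 -0.6  5.8] M [-0.    0.27  0.04] o0.347 j6 0.12
```

```bash
python3 - <<'E'
from h import *
from cell import r,optics
p=np.array(r.current_tool_pos())
r.move_linear([p[0],p[1],.18]); st(r,"lift")
r.move_to([*AX,.18],down(-3.8)); st(r,"over")
snap(optics,"scene","pics/s3.png",(205,130,315,240),5.4)
E
```

```text
lift t17.3 p [0.553  0.0465 0.1791] F [ 0.3  0.2 -1.2] M [ 0.04  0.01 -0.05] o0.343 j6 0.12
over t18.0 p [0.4762 0.2058 0.1797] F [ 0.4 -0.5 -0.2] M [-0.02 -0.05 -0.05] o0.345 j6 0.38
```

View pics/s3.png

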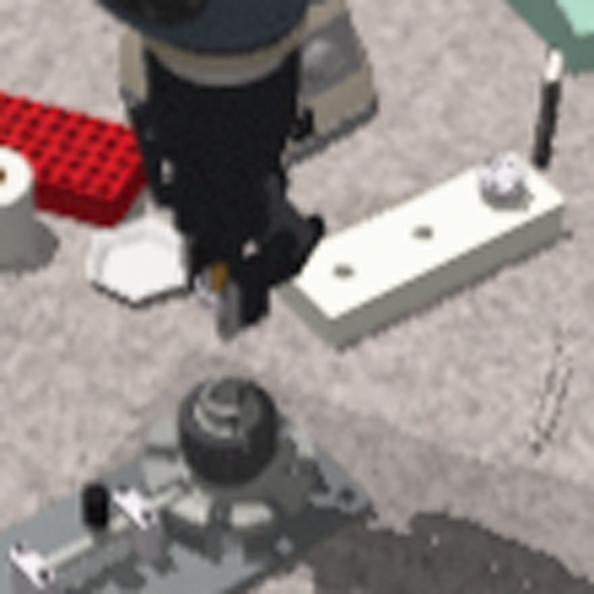

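The disc is held, with its stem end at about (229,333) over the chuck at (228,400), and its hole in the holder is empty. I'll lower it with a force guard.

```bash
python3 - <<'E'
from h import *
from cell import r,optics
s=dict(np.load("scene0.npz"))
print("pred stem end",((proj(s,[*AX,.1363])-[205,130])*5.4).round(),"nose",((proj(s,[*AX,.092])-[205,130])*5.4).round())
f0=np.array(r.current_contact_force())
for z in (.14,.130,.125,.120,.115,.111,.109,.108,.107,.106,.105):
    r.move_linear([*AX,z],vel=.1 if z>.135 else .05); st(r,z)
    f=np.array(r.current_contact_force())-f0
    if np.linalg.norm(f)>6: print("contact",f); break
E
```

```text
pred stem end [225. 336.] nose [226. 393.]
0.14 t18.6 p [0.4763 0.2057 0.1401] F [ 0.8  0.3 -0. ] M [-0.    0.   -0.04] o0.338 j6 0.38
0.13 t19.0 p [0.4759 0.206  0.1299] F [-0.1  0.6 -0.9] M [-0.01  0.01 -0.02] o0.341 j6 0.38
0.125 t19.2 p [0.4758 0.206  0.1247] F [ 0.4  0.3 -1.4] M [0.01 0.06 0.01] o0.339 j6 0.38
0.12 t19.5 p [0.4759 0.206  0.1197] F [ 0.3 -0.5 -0. ] M [ 0.06 -0.01  0.  ] o0.340 j6 0.39
0.115 t19.7 p [0.4758 0.2059 0.1147] F [ 0.9  0.5 -0.7] M [-0.01 -0.02 -0.02] o0.344 j6 0.38
0.111 t20.0 p [0.4759 0.206  0.1108] F [ 0.9  0.6 -0.8] M [-0.04  0.03 -0.02] o0.342 j6 0.39
0.109 t20.2 p [0.476  0.206  0.1089] F [-0.1  0.4 -0.9] M [0.07 0.02 0.03] o0.341 j6 0.39
0.108 t20.5 p [0.476 0.206 0.108] F [-0.2  0.1 -0.5] M [ 0.   -0.03  0.02] o0.335 j6 0.38
0.107 t20.7 p [0.4761 0.2061 0.1076] F [-3.4 -0.7  8.8] M [-0.2   0.42  0.01] o0.343 j6 0.39
contact [-3.99149024 -0.24082284  9.14451043]
```

```bash
python3 - <<'E'
from h import *
from cell import r,optics
r.set_gripper(1.0); st(r,"rel")
r.move_linear([*AX,.22])
r.move_to([*AX,.22],down(97.9)); st(r)
snap(optics,"scene","pics/s4.png",(205,130,315,240),5.4)
E
```

```text
rel t21.3 p [0.476  0.206  0.1069] F [-0.4  0.7 -0.2] M [ 0.01 -0.    0.06] o1.002 j6 0.38
 t23.8 p [0.4759 0.206  0.2197] F [-0.1 -0.   0.3] M [-0.02 -0.01 -0.03] o0.998 j6 -1.39
```

View pics/s4.png

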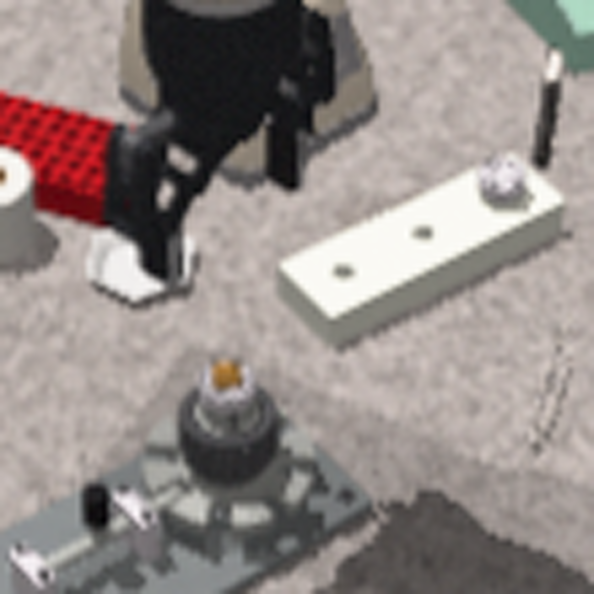

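The disc sits flat on the nose at (228,385), with the resin untouched on top. Now the sleeve.

```bash
python3 - <<'E'
from h import *
from cell import r,optics
r.move_linear([*AX,.12]); r.move_linear([*AX,.073],vel=.08); st(r,"down")
if np.linalg.norm(r.current_contact_force())<8:
    r.set_gripper(0,80); st(r,"grip")
    q0=np.array(r.current_q())
    for a in (.2,.6,1.0):
        q=q0.copy(); q[5]+=a; r.set_joints(q); st(r,a)
        if np.linalg.norm(r.current_contact_force())>50: print("STOP"); break
E
```

```text
down t25.4 p [0.4762 0.2061 0.0732] F [-0.5  0.9  0.4] M [ 0.02 -0.03 -0.01] o1.001 j6 -1.39
grip t25.8 p [0.4762 0.2065 0.0739] F [-2.9  3.6  9.1] M [ 0.32  0.51 -0.04] o0.603 j6 -1.39
0.2 t26.1 p [0.4762 0.2063 0.074 ] F [ 0.2 -3.3  0.4] M [-0.76  0.09 -0.01] o0.602 j6 -1.19
0.6 t26.6 p [0.476  0.2059 0.074 ] F [-1.3 -6.3  3. ] M [-1.38  0.23 -0.01] o0.601 j6 -0.79
1.0 t27.0 p [0.4757 0.2055 0.074 ] F [ -2.6 -10.    4.2] M [-1.76  0.49 -0.03] o0.600 j6 -0.39
```

```bash
python3 - <<'E'
from h import *
from cell import r,optics
q0=np.array(r.current_q()); b=-1.39
for a in (1.5,1.9,2.1,2.3,2.45,2.55):
    q=q0.copy(); q[5]=b+a; r.set_joints(q); st(r,a)
    if np.linalg.norm(r.current_contact_force())>50: print("STOP"); break
E
```

```text
1.5 t27.6 p [0.4751 0.2051 0.074 ] F [-4.1 -4.4  3.2] M [-0.75  0.39 -0.04] o0.598 j6 0.11
1.9 t28.1 p [0.4747 0.2051 0.074 ] F [-5.7 -5.3  6.5] M [-0.75  0.8  -0.  ] o0.599 j6 0.51
2.1 t28.4 p [0.4744 0.2052 0.074 ] F [-7.8 -4.4  6.6] M [-0.67  1.07 -0.02] o0.597 j6 0.71
2.3 t28.7 p [0.4742 0.2053 0.0739] F [-7.6 -1.9  7.7] M [-0.41  1.24 -0.02] o0.599 j6 0.91
2.45 t28.9 p [0.474  0.2054 0.074 ] F [-10.2  -1.5   8.5] M [-0.17  1.44 -0.02] o0.600 j6 1.06
2.55 t29.2 p [0.4739 0.2055 0.074 ] F [-10.1  -0.9   7.7] M [-0.03  1.56 -0.01] o0.597 j6 1.16
```

The moment about z stayed near zero throughout, so I need to check what actually turned. I'll release, clear the view and look.

```bash
python3 - <<'E'
from h import *
from cell import r,optics
e0=r.current_effort()[5]
r.set_gripper(1.0); print("eff6 held/released",e0,r.current_effort()[5])
p=r.current_tool_pos(); r.move_linear([*AX,.18],vel=.2)
r.move_to([.5,-.05,.2],down(60)); st(r)
d=optics.get_image("top"); s=optics.get_image("scene")
a=cv2.resize(d["pixels"][145:225,185:275,::-1],(720,640)[:2],interpolation=cv2.INTER_CUBIC)[60:600]
b=np.load("top0.npz")["pixels"]
A=lambda im:cv2.resize(im[150:222,186:272,::-1],(396,332),interpolation=cv2.INTER_CUBIC)
S=lambda im:cv2.resize(im[175:240,200:285,::-1],(396,260),interpolation=cv2.INTER_CUBIC)
s0=np.load("scene0.npz")["pixels"]
cv2.imwrite("pics/v5.png",np.vstack([np.hstack([A(b),A(d["pixels"])]),np.hstack([S(s0),S(s["pixels"])])]))
E
```

```text
eff6 held/released 0.3654696699231863 -0.019283107831142843
 t32.4 p [ 0.4999 -0.0498  0.1998] F [ 0.4 -0.1  0.3] M [-0.01 -0.03  0.06] o0.998 j6 -1.24
```

View pics/v5.png

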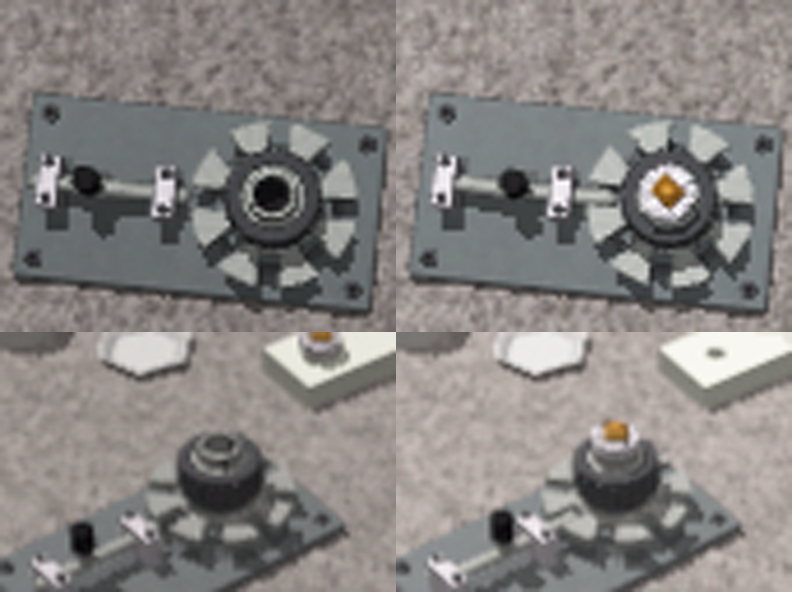

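The left pair is from the start, the right pair from now. The index plate has kept its orientation, and the bolt nose is deep in its notch at about (615,197). The disc sits square on the nose at (667,190). Joint-6 effort was 0.38 N m while held, above the sleeve's 0.12 N m friction, so the jaws are loaded. I'll take one more short turn for margin, watching the effort.

```bash
python3 - <<'E'
from h import *
from cell import r,optics
r.move_to([*AX,.18],down(45)); r.move_linear([*AX,.12],vel=.2); r.move_linear([*AX,.073],vel=.08); st(r,"down")
r.set_gripper(0,80); st(r,"grip"); print("eff",r.current_effort()[5])
q0=np.array(r.current_q())
for a in (.05,.1,.15,.2):
    q=q0.copy(); q[5]+=a; r.set_joints(q); r.sleep(.1); e=r.current_effort()[5]; print(a,"eff %.2f"%e,"j6 turned %.3f"%(r.current_q()[5]-q0[5]))
    if e>2.5: break
st(r)
r.set_gripper(1.0); r.move_linear([*AX,.18],vel=.2)
r.move_to([.5,-.05,.2],down(60)); st(r)
snap(optics,"top","pics/t6.png",(185,145,370,225),4.2)
E
```

```text
down t34.7 p [0.4762 0.2061 0.0733] F [ 0.6  0.2 -0.1] M [-0.   -0.03  0.01] o1.001 j6 -0.47
grip t35.1 p [0.4758 0.2056 0.0741] F [-6.  -5.7 15.2] M [-0.85  1.08  0.06] o0.615 j6 -0.47
eff 0.050342618487775326
0.05 eff 0.04 j6 turned 0.049
0.1 eff 0.03 j6 turned 0.099
0.15 eff 0.03 j6 turned 0.149
0.2 eff 0.04 j6 turned 0.199
 t36.5 p [0.4756 0.2055 0.0742] F [-3.1 -3.2  6.4] M [-0.47  0.49  0.  ] o0.612 j6 -0.27
 t38.6 p [ 0.4998 -0.0494  0.1993] F [ 0.3 -0.  -0. ] M [ 0.   -0.05 -0.02] o0.997 j6 -1.24
```

View pics/t6.png

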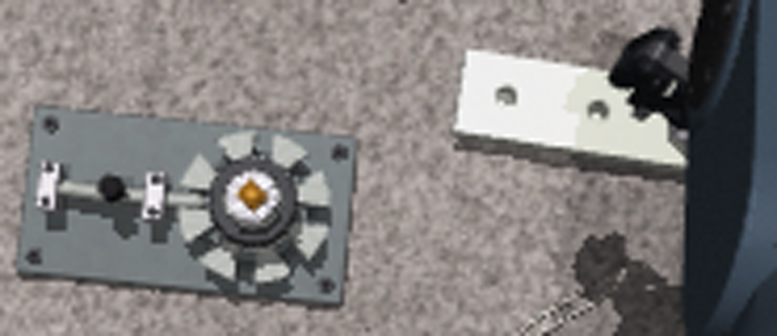

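The plate, bolt at (112,188) and disc at (252,195) look right, but the turn met almost no resistance (effort 0.04), which disagrees with a firm grip. I'll tug the disc gently to find out.

```bash
python3 - <<'E'
from h import *
from cell import r,optics
r.move_to([*AX,.18],down(45)); r.move_linear([*AX,.1075],vel=.15)
r.set_gripper(0,25); st(r,"grip")
z=r.current_tool_pos()[2]
r.move_linear([*AX,z+.0015],vel=.03); st(r,"tug")
print("rise",r.current_tool_pos()[2]-z)
q0=np.array(r.current_q()); q=q0.copy(); q[5]+=.05; r.set_joints(q); st(r,"twist"); print(r.current_effort()[5])
r.set_joints(q0); r.move_linear([*AX,z-.0005],vel=.03); st(r,"back")
E
```

```text
grip t40.9 p [0.4757 0.2057 0.108 ] F [-5.  -3.6  8. ] M [-0.7   0.68  0.03] o0.346 j6 -0.47
tug t41.1 p [0.4755 0.2057 0.1091] F [-0.2 -3.3 -7.7] M [-0.52  0.16  0.01] o0.346 j6 -0.47
rise 0.0010268831824501307
twist t41.4 p [0.4755 0.2056 0.109 ] F [-0.1 -2.7 -4.5] M [-0.53  0.    0.05] o0.343 j6 -0.42
0.315205967053771
back t41.9 p [0.476  0.2059 0.1081] F [-3.2 -4.6  6.1] M [-0.83  0.64  0.01] o0.347 j6 -0.47
```

The tug met about 8 N against a weight of 0.7 N, so the jaws do hold the stem. One more guarded turn with a harder squeeze will show whether the sleeve is really in the stiff range.

```bash
python3 - <<'E'
from h import *
from cell import r,optics
r.set_gripper(1.0); r.move_linear([*AX,.0735],vel=.1); st(r,"down"); print("eff",r.current_effort()[5])
r.set_gripper(0,115); st(r,"grip")
q0=np.array(r.current_q()); n=0
for a in (.05,.1,.15,.2,.25,.3,.35):
    q=q0.copy(); q[5]+=a; r.set_joints(q); x=r.current_q()[5]-q0[5]; e=r.current_effort()[5]; m=r.current_torque()[2]
    print(a,"eff %.2f Mz %.2f lag %.4f"%(e,m,a-x))
    if abs(e)>1 or abs(m)>.8 or a-x>.01: break
st(r)
E
```

```text
down t42.9 p [0.476  0.206  0.0735] F [-0.1 -0.7 -0.5] M [ 0.01 -0.02  0.04] o0.998 j6 -0.47
eff 0.00022296610040939413
grip t43.4 p [0.4758 0.2056 0.0749] F [-6.9 -5.9 19.4] M [-1.    1.19  0.03] o0.605 j6 -0.47
0.05 eff 0.28 Mz 0.03 lag 0.0012
0.1 eff 0.24 Mz 0.07 lag 0.0021
0.15 eff 0.21 Mz 0.06 lag 0.0022
0.2 eff 0.22 Mz 0.04 lag 0.0022
0.25 eff 0.23 Mz 0.08 lag 0.0022
0.3 eff 0.23 Mz 0.06 lag 0.0022
0.35 eff 0.24 Mz 0.09 lag 0.0022
 t45.1 p [0.4755 0.2054 0.0751] F [-6.2 -4.5  7.7] M [-0.62  0.69  0.09] o0.599 j6 -0.12
```

There was no end stop at a nominal 3.1 rad, so some of the earlier turn must have slipped or sprung back. I'll keep turning in the same grip until the resistance shows.

```bash
python3 - <<'E'
from h import *
from cell import r,optics
q0=np.array(r.current_q()); q0[5]+=.0022
for a in np.arange(.12,2.2,.12):
    q=q0.copy(); q[5]+=a; r.set_joints(q); x=r.current_q()[5]-q0[5]; e=r.current_effort()[5]; m=r.current_torque(); f=r.current_contact_force()
    print("%.2f eff %.2f Mz %.2f lag %.4f F %s t%.1f"%(a,e,m[2],a-x,np.round(f,0),r.current_t()))
    if abs(e)>1.2 or abs(m[2])>.8 or a-x>.008: break
d=snap(optics,"scene","pics/s7.png",(200,165,300,250),6)
E
```

```text
0.12 eff 0.52 Mz 0.15 lag 0.0019 F [  6. -26.   2.] t45.4
0.24 eff 0.50 Mz 0.11 lag 0.0017 F [  1. -24.   3.] t45.6
0.36 eff 0.49 Mz 0.09 lag 0.0018 F [ -3. -11.   4.] t45.9
0.48 eff 2.63 Mz 2.25 lag 0.0048 F [-7. -3.  5.] t46.1
```

View pics/s7.png

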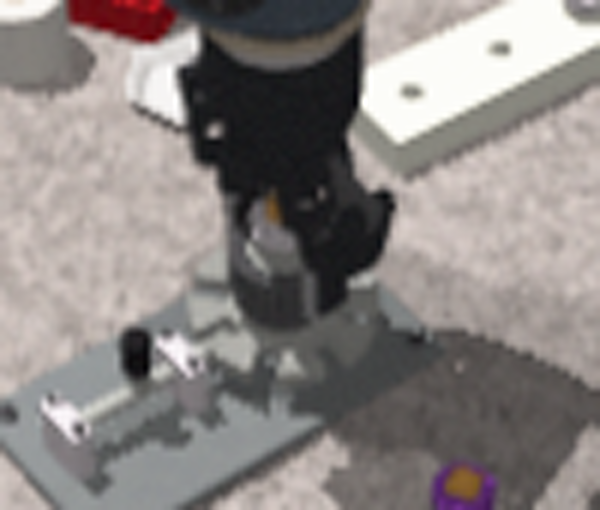

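Hard resistance now: Mz is 2.25 N m, which looks like the end of travel. The picture shows the fingers on the sleeve at (280,280), the resin clear at (272,210) and the bolt still home. I'll let go and regrip in place to check that it stays there.

```bash
python3 - <<'E'
from h import *
from cell import r,optics
r.set_gripper(.8); st(r,"open")
r.set_gripper(0,115); st(r,"grip")
q0=np.array(r.current_q())
for a in np.arange(.05,.7,.05):
    q=q0.copy(); q[5]+=a; r.set_joints(q); x=r.current_q()[5]-q0[5]; m=r.current_torque()
    print("%.2f eff %.2f Mz %.2f lag %.4f t%.1f"%(a,r.current_effort()[5],m[2],a-x,r.current_t()))
    if abs(m[2])>1.2: break
E
```

```text
open t46.5 p [0.4759 0.2055 0.0753] F [0.3 0.3 1.2] M [ 0.   -0.01  0.02] o0.799 j6 0.36
grip t46.8 p [0.4749 0.2054 0.0761] F [-9.7 -1.6 19.3] M [-0.13  1.51  0.06] o0.602 j6 0.36
0.05 eff 0.26 Mz -0.06 lag 0.0013 t47.0
0.10 eff 0.21 Mz 0.02 lag 0.0015 t47.3
0.15 eff 0.21 Mz 0.09 lag 0.0015 t47.5
0.20 eff 0.22 Mz 0.01 lag 0.0015 t47.8
0.25 eff 0.23 Mz 0.03 lag 0.0015 t48.0
0.30 eff 0.24 Mz 0.02 lag 0.0015 t48.3
0.35 eff 0.97 Mz 0.79 lag 0.0025 t48.5
0.40 eff 2.94 Mz 2.78 lag 0.0051 t48.8
```

After letting go it turned another 0.33 rad freely before the stop, so it rebounds when released under load. This time I'll ease the torque off before opening, then measure the distance to the stop again.

```bash
python3 - <<'E'
from h import *
from cell import r,optics
def turn(d):
    q=np.array(tgt); q[5]+=d; r.set_joints(q); m=r.current_torque()[2]; print("%+.3f Mz %.2f t%.1f"%(d,m,r.current_t())); return m
tgt=np.array(r.current_q()); tgt[5]+=.005; d=0
while d>-.15:
    d-=.025
    if turn(d)<.15: break
r.set_gripper(.8); r.set_gripper(0,115); st(r,"regrip")
tgt=np.array(r.current_q()); d=0
while d<.4:
    d+=.04
    if turn(d)>.4: break
E
```

```text
-0.025 Mz 1.89 t49.0
-0.050 Mz 0.92 t49.3
-0.075 Mz 0.18 t49.5
-0.100 Mz 0.22 t49.8
-0.125 Mz 0.27 t50.0
-0.150 Mz 0.20 t50.3
regrip t50.9 p [0.4744 0.2054 0.0769] F [-1.2 -1.6  9.4] M [-0.26  0.5   0.02] o0.586 j6 0.61
+0.040 Mz -0.01 t51.2
+0.080 Mz 0.02 t51.4
+0.120 Mz 0.04 t51.7
+0.160 Mz 0.07 t51.9
+0.200 Mz 0.08 t52.2
+0.240 Mz 0.05 t52.4
+0.280 Mz 0.06 t52.7
+0.320 Mz 0.12 t52.9
+0.360 Mz 1.65 t53.2
```

```bash
python3 - <<'E'
from h import *
from cell import r,optics
q=np.array(r.current_q()); q[5]-=.05; r.set_joints(q); st(r,"eased")
r.set_gripper(1.0); r.move_linear([*AX,.18],vel=.2)
r.move_to([.45,-.08,.22],down(60)); st(r,"clear")
d=optics.get_image("top"); s=optics.get_image("scene")
A=cv2.resize(d["pixels"][148:222,182:362,::-1],(792,326),interpolation=cv2.INTER_CUBIC)
S=cv2.resize(s["pixels"][175:236,190:338,::-1],(792,270)[:2],interpolation=cv2.INTER_CUBIC)
cv2.imwrite("pics/f.png",np.vstack([A,S])); print(r.current_t())
E
```

```text
eased t53.4 p [0.4741 0.2056 0.077 ] F [-0.5 -1.   3.2] M [0.09 0.29 0.26] o0.591 j6 0.92
clear t56.5 p [ 0.45   -0.0798  0.2197] F [-0.7 -0.3  0.2] M [ 0.   -0.04  0.01] o1.000 j6 -1.32
56.5583
```

View pics/f.png

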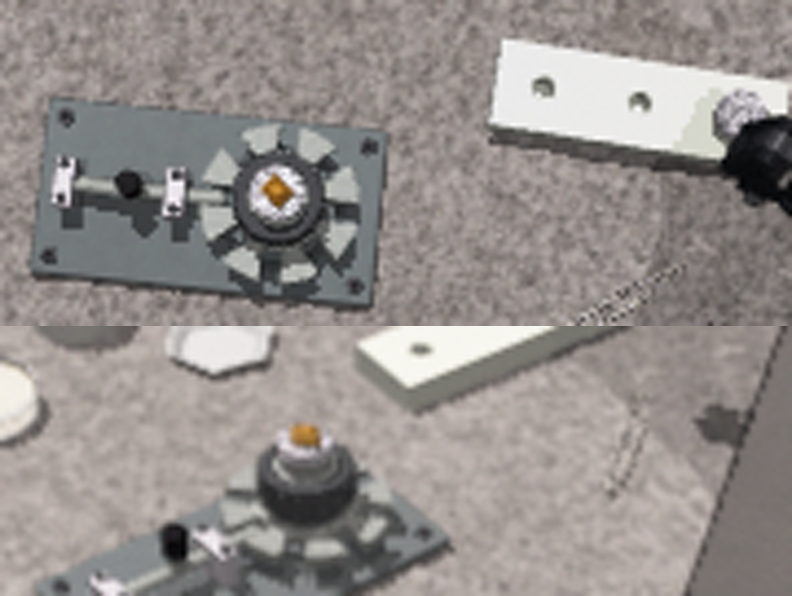

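The disc sits on the nose at (277,192), the bolt is home with its knob at (129,184), and the bare disc and tweezers are where they were. I'm handing in.

```bash
python3 -c "
from cell import r
print(r.hand_in(), r.current_t())"
```

```text
the job is handed in; nothing more can be done
the job is handed in; nothing more can be done
```

I did all three steps in the order asked and handed in at about 56.6 s. One thing is inferred, not measured: that the sleeve came to rest at or past 2.4 rad.

**Bolt:** I slid it in by its knob and it stopped hard. A second push from behind with 27 N did not move it. The knob's visible travel was about 17–18 mm rather than 20 mm, which I put down to a starting position slightly above 0. Later pictures show the bolt nose in its notch and the plate not turned.

**Disc:** I picked it up by the rim and lowered it into the chuck. It made contact at the expected seating height (TCP at 107.6 mm) and looks flat in the final picture. In the pictures the fingers stayed clear of the resin.

**Sleeve:**
- **First turns:** I turned it about 2.75 rad clockwise with little resistance, so some of that was slip or spring-back. A light upward tug on the disc, about 1 mm, then met about 8 N, so the jaws already held the stem. I set the disc back down afterwards.
- **To the end stop:** I then turned on until it met a hard stop at 1.6–2.8 N m, three times. I took this as the 3.0 rad end.
- **After release:** It springs back about 0.33 rad each time it is let go, so I estimate it rests near 2.66 rad. I eased the torque off before the last release, but I did not measure or tug-test the sleeve again after that.

The final picture shows the gripper clear of the stand, and the bare disc, tweezers and weigh boat in place.

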